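Snap the latches of the mechanic's case shut

ROBOT

A 6-joint arm with a two-finger parallel gripper is mounted at the origin on the work surface. World frame = base frame: x ahead of the robot, y to its left, z up, the work surface at z = 0. Lengths are in m, angles in rad, forces in N, time in s.
With the tool pointing down it reaches from about 0.3 to 0.875 m from the base axis. Payload 4.2 kg.
Tool frame: the origin (TCP) lies at the very end of the fingers, on their centre line; the grasp point (between the pads) lies 19 mm behind it (ctrl.grip_point_offset is the distance from the TCP to the grasp point, in m); y points along the fingers, z is the direction in which the jaws open and shut, and the axes are right-handed (so a half turn about y gives the same grasp; the last joint's range is limited). The gripper opens to 85 mm and grips with 20 to 120 N. Pads are 22 mm wide; open, the fingers measure 114 mm over their backs; the gripper's body (76 mm by 85 mm) begins 54 mm behind the grasp point. The pads swing forward as they close: fully open they stand 13 mm farther back than shut.
Start: joints at [1.11, 0.32, 1.565, -0, 1.257, -0.02], TCP at [0.245, 0.52, 0.231] pointing down, gripper open.
Joint ranges: [-3.11, 3.11], [-0.84, 2.01], [0.21, 2.61], [-1.34, 4.49], [0.05, 2.63], [-2.56, 2.56]. Speed limits (rad/s): [2.57, 2.57, 3.14, 3.14, 3.14, 3.14].

INTERFACE

Orientations are given as [roll, pitch, yaw] about the fixed x, y, z axes, in that order (R = Rz(yaw) Ry(pitch) Rx(roll)).
In Python, from station import ctrl, snapshot gives the robot as it stands.
- The arm moves only by the tool drive_tool, never from a script. Its argument "motion" is a list of rows, each a list of 3 entries, a list of its own where there are three numbers: the shift along the tool's x, y, z as a fraction of full scale, then the turn about the tool's y as a fraction of full scale, then the gripper command: -1 is shut, 1 is fully open, values between are in proportion. In form: [[[tx, ty, tz], yaw, claw], ...]. A call has 1 to 20 rows; each row is the pose to reach, as a shift and turn from the pose commanded when the call began, along the tool's axes at that moment, turning the shorter way round; what a row does not reach only later rows make up. Full scale, the value 1, is 0.3 m for a shift and pi rad for a turn. A row lasts 1/10 s, in which the tool goes at most 50 mm and 8.59 degrees, less where a joint would pass 70% of its speed; a pose out of reach is approached as far as the arm can. A call with a number of a shift or a turn outside -1 to 1 is refused whole. A call with a gripper value outside its range is refused whole. The fingers move at their own pace and stop on an object; "squeeze" is the grip in N (left out, the last holds). Time passes only in rows, so rows that repeat a pose let the fingers close. It gives the time, the measured TCP pose, the force and the opening at its end, in the units of the state.
- ctrl.sense(): the state, without advancing time (a new reading comes with each control period).
- snapshot(name): name is "scene" or "top" or "wrist"; returns a dict with "pixels" (420x560x3 uint8, blue, green, red), "vertical_fov" (degrees; the focal length in pixels is half the picture's height over the tangent of half this angle, whatever the lens; pixels are square), "cx", "cy" (the principal point, pixels), "D" ([k1, k2, p1, p2, k3] as OpenCV has them; the pictures are not rectified), "pose" (4x4, takes a point from camera to world coordinates). Camera axes: x right, y up, looking along -z (the intrinsics and any distortion apply to the point x, -y, -z); pixel columns grow to the right and rows downward; lengths in m; the calibration is good to about 2 mm. A picture is of the moment at which its call begins. There is no depth.
- ctrl.hand_in(): hands the job in, once; it reports no verdict.
The state is a dict: "time": time; "joints": joint angles; "qd": joint speeds; "joint_torque": joint torques, N m; "ee_pos": TCP position; "orientation": TCP orientation; "force": force on the tool from outside, world axes, zero at the start; "torque": the same for the moment, N m; "width": finger opening in m.
Only numpy, scipy, OpenCV 4.12 (cv2) and the standard library are available. Lean on these libraries where they do the work, as an engineer would, in place of code of your own. Each camera call takes 0.05 s, during which the arm holds its last target.

TASK

The laundry mechanic's case stands on the folding counter with its lid down, but both draw latches on its front are still open. Using only the fingertips, push each latch lever down past its dead point so that it snaps flat against the front of the case. Do not lift the case or shove it along the counter, and leave the detergent, coin box and screwdriver where they are.

Things in the scene. Friction and masses are not known exactly. Their poses are not given: they have to be found in the camera images.
- case: Shut case, black panels, aluminium edges; 340 wide (its y), 240 deep (x), 120 high, lid the top 30; about 5 kg, loose. Origin: middle of the front face's lower edge. x points from the front into the case, z up; y runs along the front. Steel latches on the front at y = +95 (called left) and y = -95 (right); between them a folded handle, 110 wide, 23 proud of the front, 28 to 75 above the counter.
- latch_left_pivot (a point): Hinge point of the left latch's lever (at case y = +95): 8 mm in front of the front face, 82 above the counter, 38 below the lid's top. Axes as the case's. The lever turns about the case's y.
- latch_right_pivot (a point): The same for the right latch (at case y = -95).
- latch_left_tip (a point): Free end of the left lever, 48 from its pivot. The lever is a steel strip 24 wide, 3 thick, its end lip 30 wide. A wire loop (29 wide) from near the pivot is already hooked round the keeper on the lid and follows by itself.
- latch_right_tip (a point): Free end of the right lever, likewise.
- latch_left (a joint): Left lever, rad. 0: open, out from the front, 40 deg above level; grows as it is pushed down: 0.70 level, 1.66 dead point (35 deg short of hanging), 2.22 closed, hanging flat along the front. The sprung loop resists with up to 0.3 N m (8 N at 38 mm from the pivot), most around 0.8; past 1.66 it snaps the lever to 2.22 and holds it. Let go short of 1.66 it springs back open.
- latch_right (a joint): The same for the right lever.
- detergent: White detergent jug with a blue cap, 64 x 120 across, 215 tall, 0.8 kg, loose, beside the case. Origin: centre of its underside.
- coin_box: Open steel coin box from a machine, 150 x 90 x 60 high, coins in it, loose, on the other side of the case. Origin: centre of its underside.
- screwdriver: Screwdriver with black handle, about 200 long, lying on the counter in front of the case, loose. Origin: under its middle.
Not all that is in view belongs to the job. Leave any black or orange look-alike of the detergent alone.

How it is judged:
By the outcome, as a careful person would: the job done as asked, in the order asked, and still so for the second after the job is handed in, with the robot touching nothing.
It also fails if it takes over 40 s, if anything falls off the work surface, if the arm or the gripper's body presses on something with over 40 N, if the wrist force passes 120 N, or if a joint passes its speed limit or range.

## Working session

There is one attempt and no reset: what is moved stays moved. The work goes in short steps, Python scripts to look and compute and a tool call to move; the robot and the scene stay as the last step left them, time stands still between calls to the robot, and variables do not carry over. Pictures are saved under pics/ and viewed, and the job is handed in when it is done.

Besides the shell and the picture viewer there is one more tool, called after "Request:" as name(argument=value, ...) on one line, values as JSON. drive_tool: Moves the arm, as the interface text tells. Its arguments: {"type":"object","properties":{"motion":{"type":"array","items":{"type":"array"}},"squeeze":{"type":"number"}},"required":["motion"]}

```bash
mkdir -p pics; ls
cat > h.py <<'E'
import numpy as np, cv2, pickle
from station import ctrl, snapshot
def K(s):
    h=s["pixels"].shape[0]; f=h/2/np.tan(np.radians(s["vertical_fov"])/2)
    return np.array([[f,0,s["cx"]],[0,f,s["cy"]],[0,0,1]])
def ray(s,px):
    p=cv2.undistortPoints(np.array(px,float).reshape(-1,1,2),K(s),np.array(s["D"],float)).reshape(-1,2)
    T=np.array(s["pose"]); d=np.c_[p[:,0],-p[:,1],-np.ones(len(p))]@T[:3,:3].T
    return T[:3,3],d
def onz(s,px,z):
    o,d=ray(s,px); z=np.broadcast_to(z,len(d)); return o+d*((z-o[2])/d[:,2])[:,None]
def proj(s,P):
    T=np.array(s["pose"]); c=(np.array(P,float).reshape(-1,3)-T[:3,3])@T[:3,:3]; c=c*[1,-1,-1]
    return cv2.projectPoints(c,np.zeros(3),np.zeros(3),K(s),np.array(s["D"],float))[0].reshape(-1,2)
def shot(n,tag):
    s=snapshot(n); cv2.imwrite(f"pics/{tag}.png",s["pixels"]); pickle.dump({k:s[k] for k in s},open(f"pics/{tag}.pkl","wb")); return s
def load(tag): return pickle.load(open(f"pics/{tag}.pkl","rb"))
E
python3 - <<'E'
from h import *
for n in("scene","top","wrist"):
    s=shot(n,n+"0"); print(n,s["vertical_fov"],s["cx"],s["cy"],s["D"],np.round(s["pose"],3).tolist())
print(ctrl.sense(), ctrl.grip_point_offset)
E
```

```text
pics
scene 45.88692809222948 275.714870067841 204.7826169545102 [-0.00895669  0.          0.          0.          0.        ] [[-0.355, -0.628, 0.693, 1.386], [0.935, -0.239, 0.263, 0.263], [0.0, 0.741, 0.671, 0.911], [0.0, 0.0, 0.0, 1.0]]
top 48.29531627025845 275.79027864450063 201.85444219171163 [-0.13970204  0.          0.          0.          0.        ] [[-0.024, 0.989, -0.147, 0.307], [-1.0, -0.026, -0.008, -0.081], [-0.012, 0.147, 0.989, 1.57], [0.0, 0.0, 0.0, 1.0]]
wrist 71.46036344951119 281.22122358699926 204.93054804853352 [-0.00556763  0.          0.          0.          0.        ] [[0.426, -0.856, -0.292, 0.17], [0.905, 0.403, 0.139, 0.556], [-0.001, -0.323, 0.946, 0.373], [0.0, 0.0, 0.0, 1.0]]
{'time': 0.15, 'joints': array([ 1.11003299e+00,  3.20133978e-01,  1.56537281e+00,  1.06541390e-05,
        1.25739507e+00, -2.00020327e-02]), 'qd': array([ 0.00034348, -0.00319948, -0.00123516, -0.00048104,  0.00012929,
        0.00033117]), 'joint_torque': array([-4.88561218e-04, -4.15838742e+01, -2.34347194e+01, -4.14763895e-05,
        5.88965428e-03,  8.62922150e-06]), 'ee_pos': array([0.2451544 , 0.51973613, 0.23069185]), 'orientation': array([-1.57210507e+00,  3.63139774e-05, -4.40764615e-01]), 'force': array([-0.23301977, -0.52071108,  0.09541731]), 'torque': array([ 0.01942058, -0.00515252,  0.00797058]), 'width': 0.08525045735233812} 0.0187
```

View pics/scene0.png

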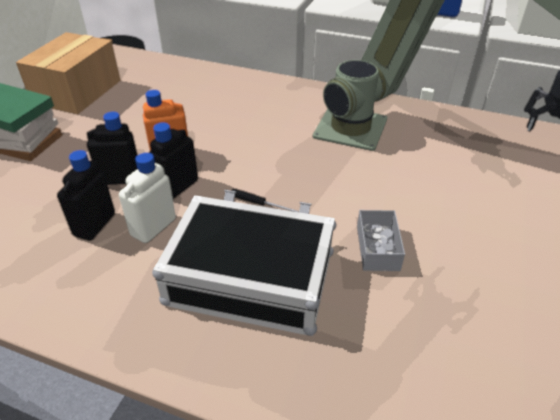

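View pics/top0.png

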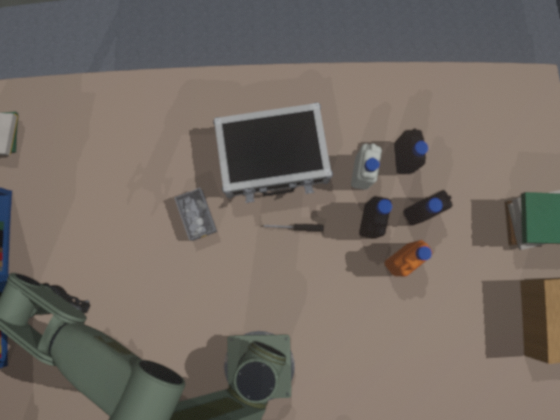

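View pics/wrist0.png

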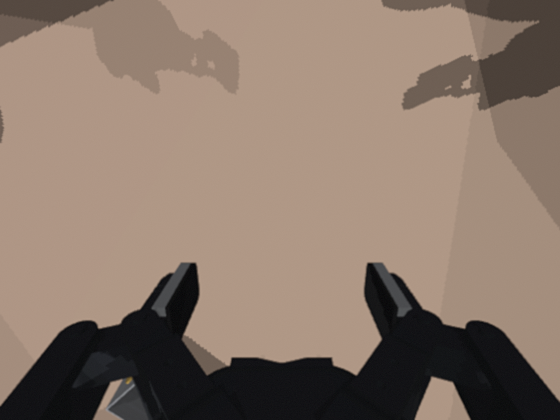

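The scene view shows the case near (248,258) with its lid down. The jug is at (150,200) and the coin box at (380,240). The top view shows the open latches at about (250,195) and (308,186), and the screwdriver at (293,228). Next I'll enlarge the case in the top view.

Run:
```python
from h import *
s=load("top0"); im=s["pixels"][90:250,170:400]
im=cv2.convertScaleAbs(cv2.resize(im,None,fx=3.4,fy=3.4,interpolation=cv2.INTER_CUBIC),alpha=1.3)
cv2.imwrite("pics/topcrop.png",im); print(im.shape)
s=load("scene0"); im=s["pixels"][180:340,140:350]
im=cv2.resize(im,None,fx=3.7,fy=3.7,interpolation=cv2.INTER_CUBIC)
cv2.imwrite("pics/scenecrop.png",im)
```

```text
(544, 782, 3)
```

View pics/topcrop.png

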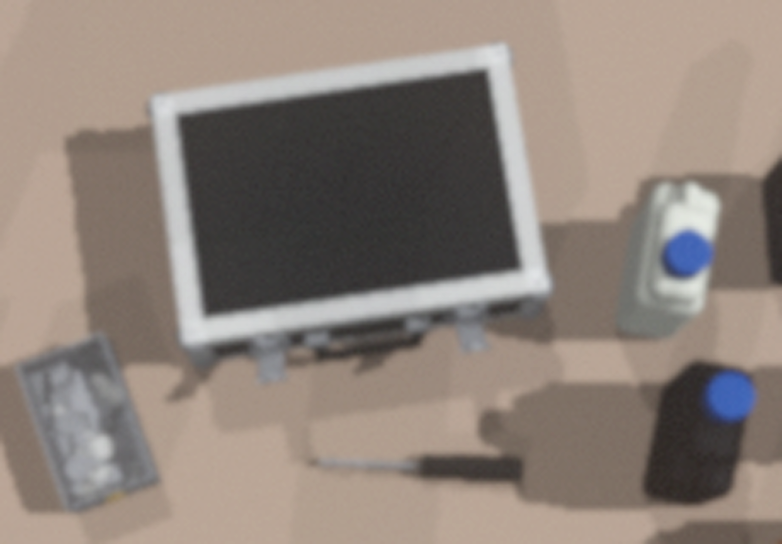

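View pics/scenecrop.png

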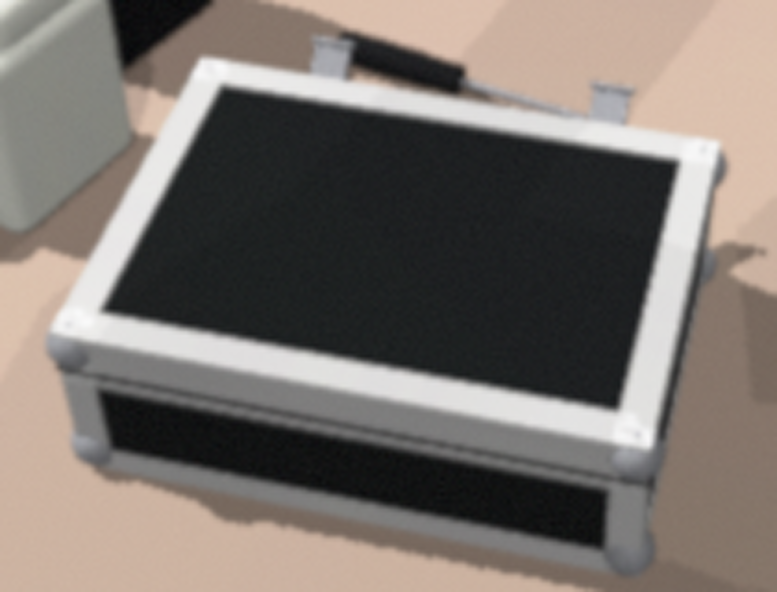

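```bash
cat >> h.py <<'E'
def fitcase():
    from scipy.optimize import least_squares
    t,sc=load("top0"),load("scene0")
    tp=(np.array([(152,98),(505,47),(549,290),(187,344)])+.5)/3.4-.5+[170,90]   # far -y? see below
    sp=(np.array([(200,60),(720,143),(645,447),(55,330)])+.5)/3.7-.5+[140,180]
    # case coords (x,y): top img right = -y world ... image right corresponds to -? handled by print
    return t,sc,tp,sp
def c2w(q,P):
    P=np.array(P,float).reshape(-1,3); c,s=np.cos(q[2]),np.sin(q[2])
    return np.c_[q[0]+c*P[:,0]-s*P[:,1], q[1]+s*P[:,0]+c*P[:,1], P[:,2]]
E
python3 - <<'E'
from h import *
from scipy.optimize import least_squares
t,sc,tp,sp=fitcase()
A=onz(t,tp,.12);B=onz(sc,sp,.12)
print(A.round(3));print(B.round(3))
for X in(A,B): print([round(float(np.linalg.norm(X[i]-X[(i+1)%4])),4) for i in range(4)])
# top: order (far, L),(far,R),(near,R),(near,L); image right=-y
ct=np.array([[.24,.17,.12],[.24,-.17,.12],[0,-.17,.12],[0,.17,.12]])
cs=np.array([[0,-.17,.12],[0,.17,.12],[.24,.17,.12],[.24,-.17,.12]])
def r(q,w=(1,1)): return np.r_[w[0]*(proj(t,c2w(q,ct))-tp).ravel(),w[1]*(proj(sc,c2w(q,cs))-sp).ravel()]
for w in((1,1),(1,0),(0,1)):
    f=least_squares(r,[.45,-.05,.1],args=(w,)); q=f.x; print(w,q.round(4),np.abs(f.fun).max())
f=least_squares(r,[.45,-.05,.1]);q=f.x
ang=lambda a:[8e-3+.048*np.cos(a),.082+.048*np.sin(a)]
a=np.radians(40)
tips=[[-.008-.048*np.cos(a),y,.082+.048*np.sin(a)] for y in(.095,-.095)]
print("tips",c2w(q,tips).round(4)); print(proj(t,c2w(q,tips)),proj(sc,c2w(q,tips)))
np.save("q.npy",q)
E
```

```text
[[ 0.801  0.124  0.12 ]
 [ 0.842 -0.214  0.12 ]
 [ 0.604 -0.246  0.12 ]
 [ 0.562  0.091  0.12 ]]
[[ 0.61  -0.244  0.12 ]
 [ 0.565  0.096  0.12 ]
 [ 0.804  0.122  0.12 ]
 [ 0.845 -0.212  0.12 ]]
[0.3407, 0.2403, 0.3397, 0.2413]
[0.3427, 0.2402, 0.3367, 0.2366]
(1, 1) [ 0.5851 -0.0752  0.1249] 0.9840390199912008
(1, 0) [ 0.5833 -0.0763  0.1263] 0.3859800181687376
(0, 1) [ 0.5865 -0.0745  0.1242] 0.9399284650846766
tips [[ 0.5289  0.0134  0.1129]
 [ 0.5526 -0.1751  0.1129]]
[[249.6852893  200.90325199]
 [309.28439499 191.95254509]] [[305.09713251 202.3153113 ]
 [229.72408152 190.2068541 ]]
```

```bash
cat >> h.py <<'E'
def show(P,yaw):
    """goal TCP & yaw -> shift fraction in current tool axes"""
    from scipy.spatial.transform import Rotation as Ro
    st=ctrl.sense(); R=Ro.from_euler("xyz",st["orientation"]).as_matrix()
    d=R.T@(np.array(P)-st["ee_pos"]); Rt=R.T@Ro.from_euler("xyz",[-np.pi/2,0,yaw]).as_matrix()
    print("shift frac",(d/.3).round(4),"yaw frac",(Ro.from_matrix(Rt).as_rotvec()/np.pi).round(4),"t",st["time"],st["ee_pos"].round(4),st["force"].round(2),st["width"])
E
python3 - <<'E'
from h import *
q=np.load("q.npy"); t,sc=load("top0"),load("scene0")
L=c2w(q,[-.039,.095,.16])[0];R=c2w(q,[-.039,-.095,.16])[0];print(L,R,q[2])
show(L,q[2]); show(R,q[2])
# jug cap, bottom edges ; top crop cap centre (687,253)
cap=(np.array([[687,253],[620,330],[688,330]])+.5)/3.4-.5+[170,90]
print(onz(t,cap,[.215,0,0]).round(3))
sd=(np.array([[310,461],[522,468]])+.5)/3.4-.5+[170,90]; print(onz(t,sd,.015))
E
```

```text
[0.53461718 0.01415294 0.16      ] [ 0.558289   -0.17436668  0.16      ] 0.12491315923811212
shift frac [ 1.5917  0.237  -1.1123] yaw frac [ 4.000e-04 -1.801e-01 -1.000e-04] t 0.15 [0.2452 0.5197 0.2307] [-0.23 -0.52  0.1 ] 0.08525045735233812
shift frac [ 1.9311  0.2377 -1.6469] yaw frac [ 4.000e-04 -1.801e-01 -1.000e-04] t 0.15 [0.2452 0.5197 0.2307] [-0.23 -0.52  0.1 ] 0.08525045735233812
[[ 0.615 -0.357  0.215]
 [ 0.586 -0.329  0.   ]
 [ 0.584 -0.398  0.   ]]
[[ 0.46075754 -0.01607517  0.015     ]
 [ 0.44851077 -0.22363017  0.015     ]]
```

Request:
drive_tool(motion=[[[0.8, 0, -0.56], -0.18, -1], [[0.8, 0, -0.56], -0.18, -1], [[0.8, 0, -0.56], -0.18, -1], [[0.8, 0, -0.56], -0.18, -1], [[0.8, 0, -0.56], -0.18, -1], [[0.8, 0, -0.56], -0.18, -1], [[0.8, 0, -0.56], -0.18, -1], [[0.8, 0, -0.56], -0.18, -1], [[0.8, 0, -0.56], -0.18, -1], [[0.8, 0, -0.56], -0.18, -1]], squeeze=30)

```text
time: 1.15
ee_pos: [0.3901, 0.2669, 0.2312]
orientation: [-1.57, 0.0, 0.127]
force: [0.1, 1.3, 0.0]
width: -0.0003
```

Run:
```python
from h import *
q=np.load("q.npy"); show(c2w(q,[-.039,.095,.16])[0],q[2]); print(ctrl.sense()["joints"].round(2))
```

```text
shift frac [ 0.3716  0.2369 -0.8966] yaw frac [-0.0001  0.0006 -0.0001] t 1.15 [0.3901 0.2669 0.2312] [0.06 1.35 0.05] -0.0003069812760250298
[ 0.58  0.16  1.78  0.    1.2  -1.12]
```

Request:
drive_tool(motion=[[[0.37, 0, -0.9], 0, -1], [[0.37, 0, -0.9], 0, -1], [[0.37, 0, -0.9], 0, -1], [[0.37, 0, -0.9], 0, -1], [[0.37, 0, -0.9], 0, -1], [[0.37, 0, -0.9], 0, -1], [[0.37, 0, -0.9], 0, -1], [[0.37, 0.2, -0.9], 0, -1], [[0.37, 0.2, -0.9], 0, -1], [[0.37, 0.2, -0.9], 0, -1], [[0.37, 0.2, -0.9], 0, -1]])

```text
time: 2.25
ee_pos: [0.535, 0.0128, 0.1725]
orientation: [-1.571, -0.002, 0.127]
force: [0.2, 0.3, -0.4]
width: -0.0001
```

Run:
```python
from h import *
q=np.load("q.npy"); show(c2w(q,[-.039,.095,.16])[0],q[2]); print(ctrl.sense()["joints"].round(2))
s=shot("wrist","w1"); a=shot("scene","s1")
im=cv2.resize(a["pixels"][120:280,170:400],None,fx=3.4,fy=3.4,interpolation=cv2.INTER_CUBIC); cv2.imwrite("pics/s1c.png",im)
```

```text
shift frac [-0.0009  0.0416  0.0046] yaw frac [-0.      0.0005  0.0005] t 2.25 [0.535  0.0128 0.1725] [ 0.18  0.29 -0.39] -9.005275912361004e-05
[ 0.    0.3   1.75  0.    1.09 -1.7 ]
```

View pics/w1.png

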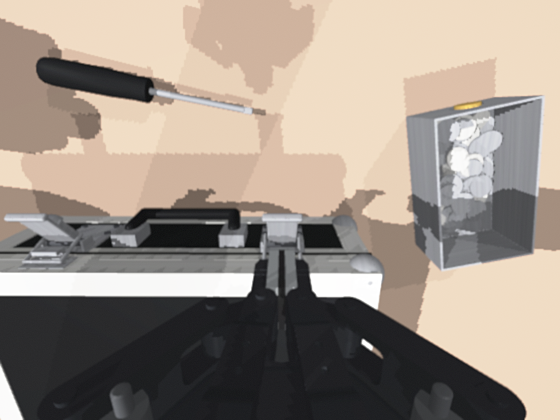

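View pics/s1c.png

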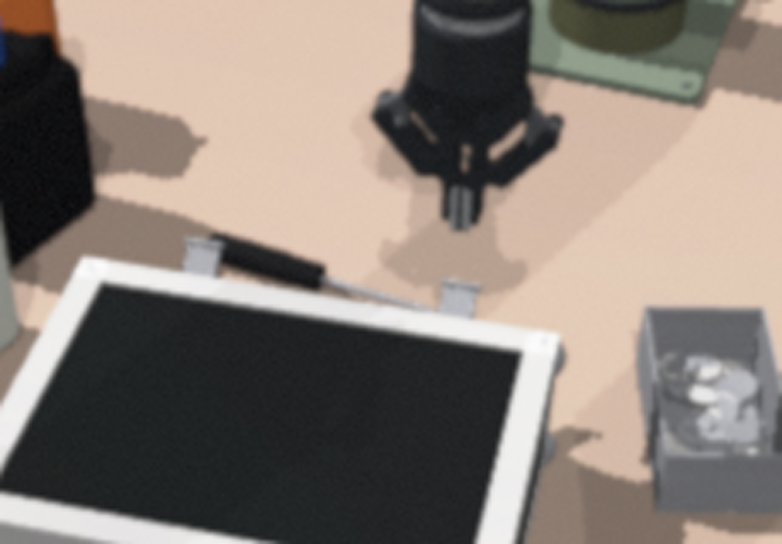

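The wrist view shows the closed fingertips at about (282,250), straight over the left lever lip at (282,220). The right latch is still open at (40,225), the handle is at (190,220), and the coin box is well clear. I'll check the predicted tip pixels against the image.

Run:
```python
from h import *
q=np.load("q.npy"); s=load("w1"); a=np.radians(40)
P=[[-.008-.048*np.cos(a),y,.082+.048*np.sin(a)] for y in(.110,.080,-.08,-.110)]+[[0,.17,.12]]
print(proj(s,c2w(q,P)).round(1)); print(proj(s,[[.535,.0128,.1725]]))
im=s["pixels"][190:320,180:400]; cv2.imwrite("pics/w1c.png",cv2.resize(im,None,fx=3.5,fy=3.5,interpolation=cv2.INTER_CUBIC))
```

```text
[[303.2 214.7]
 [262.7 214.7]
 [ 47.4 214.3]
 [  7.3 214.2]
 [380.4 272.6]]
[[281.02784041 263.17065565]]
```

View pics/w1c.png

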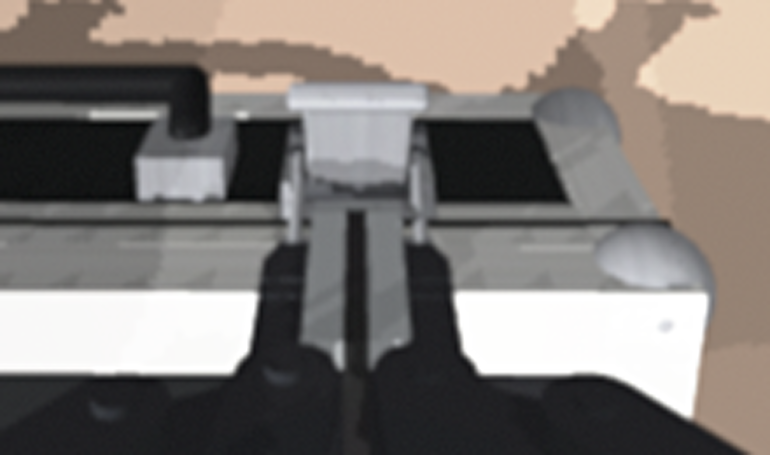

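Run:
```python
from h import *
q=np.load("q.npy"); s=load("w1"); 
for dx in(-.015,-.011,-.005): print(proj(s,[[.535+dx,.0128+dx*.126,.1725]]))
show(c2w(q,[-.039,.095,.05])[0],q[2]);show(c2w(q,[-.032,.095,.049])[0],q[2])
```

```text
[[281.06539151 238.39824639]]
[[281.05514725 245.15582165]]
[[281.04009848 255.08341599]]
shift frac [-0.0037  0.4106  0.0063] yaw frac [0.0001 0.0003 0.0011] t 2.35 [0.5355 0.0124 0.1732] [-0.26 -0.47  0.31] 0.00012768200841131359
shift frac [0.0196 0.414  0.0063] yaw frac [0.0001 0.0003 0.0011] t 2.35 [0.5355 0.0124 0.1732] [-0.26 -0.47  0.31] 0.00012768200841131359
```

Request:
drive_tool(motion=[[[0, 0.08, 0.005], 0, -1], [[0, 0.14, 0.005], 0, -1], [[0, 0.18, 0.005], 0, -1], [[0, 0.22, 0.005], 0, -1], [[0, 0.26, 0.005], 0, -1], [[0, 0.3, 0.005], 0, -1], [[0, 0.34, 0.005], 0, -1], [[0, 0.37, 0.005], 0, -1], [[0, 0.4, 0.005], 0, -1], [[0, 0.4, 0.005], 0, -1], [[0, 0.4, 0.005], 0, -1]])

```text
time: 3.45
ee_pos: [0.5343, 0.0131, 0.0511]
orientation: [-1.571, 0.0, 0.125]
force: [-0.0, -0.2, -0.2]
width: -0.0003
```

Run:
```python
from h import *
q=np.load("q.npy"); show(c2w(q,[-.032,.095,.049])[0],q[2])
s=shot("wrist","w2")
im=s["pixels"][190:320,180:400]; cv2.imwrite("pics/w2c.png",cv2.resize(im,None,fx=3.5,fy=3.5,interpolation=cv2.INTER_CUBIC))
```

```text
shift frac [0.0247 0.0069 0.0033] yaw frac [-0.     -0.0001 -0.    ] t 3.45 [0.5343 0.0131 0.0511] [-0.03 -0.23 -0.16] -0.00027462177351918025
```

View pics/w2c.png

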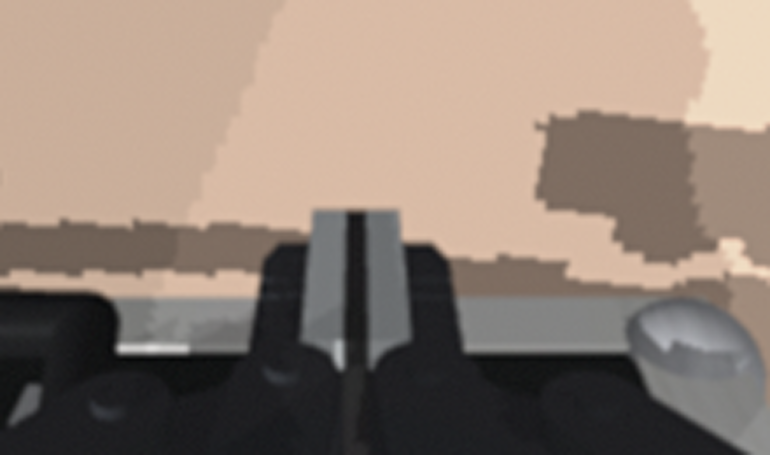

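The force reads zero, so the lever has probably snapped shut, but the fingers hide it in this view. I'll lift and look again.

Request:
drive_tool(motion=[[[0, -0.15, 0], 0, -1], [[0, -0.3, 0], 0, -1], [[0, -0.4, 0], 0, -1], [[0, -0.4, 0], 0, -1]])

```text
time: 3.9
ee_pos: [0.5374, 0.0131, 0.1765]
orientation: [-1.572, -0.011, 0.125]
force: [0.7, 0.8, 0.3]
width: -0.0002
```

Run:
```python
from h import *
q=np.load("q.npy"); show(c2w(q,[-.039,-.095,.172])[0],q[2])
s=shot("wrist","w3"); shot("top","t3")
P=[[0,.17,.12]];print(proj(s,c2w(q,P)).round(1))
im=s["pixels"][190:320,180:400]; cv2.imwrite("pics/w3c.png",cv2.resize(im,None,fx=3.5,fy=3.5,interpolation=cv2.INTER_CUBIC))
```

```text
shift frac [-0.0088  0.0158 -0.6287] yaw frac [ 0.0004 -0.0001  0.0036] t 3.9 [0.5374 0.0131 0.1765] [0.7  0.83 0.34] -0.0001675130910026501
[[379.2 266.2]]
```

View pics/w3c.png

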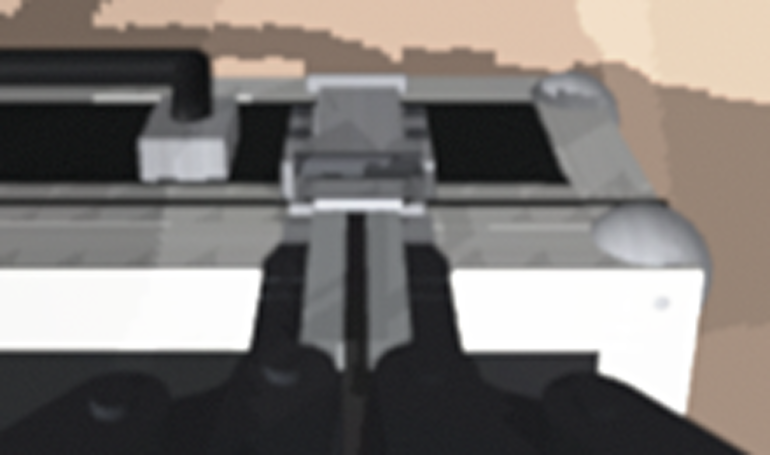

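The left lever now hangs flat: its lip is at crop (356,82) and appears smaller and lower than before. The case corner is where it was. Next I'll move over to the right latch.

Request:
drive_tool(motion=[[[0, 0, -0.15], 0, -1], [[0, 0, -0.3], 0, -1], [[0, 0, -0.45], 0, -1], [[0, 0, -0.56], 0, -1], [[0, 0, -0.63], 0, -1], [[0, 0, -0.63], 0, -1], [[0, 0, -0.63], 0, -1], [[0, 0, -0.63], 0, -1]])

```text
time: 4.8
ee_pos: [0.5572, -0.1733, 0.1704]
orientation: [-1.569, 0.002, 0.125]
force: [-0.7, 0.5, -0.5]
width: -0.0
```

Run:
```python
from h import *
q=np.load("q.npy"); show(c2w(q,[-.039,-.095,.051])[0],q[2])
s=shot("wrist","w4"); a=np.radians(40)
P=[[-.008-.048*np.cos(a),y,.082+.048*np.sin(a)] for y in(-.08,-.110)]+[[0,-.17,.12]]
print(proj(s,c2w(q,P)).round(1))
```

```text
shift frac [ 0.0039  0.3979 -0.0045] yaw frac [-0.0004  0.0002 -0.0005] t 4.8 [ 0.5572 -0.1733  0.1704] [-0.72  0.48 -0.45] -4.059910416974335e-05
[[299.7 217.5]
 [259.  217.5]
 [180.9 275.7]]
```

View pics/w4.png

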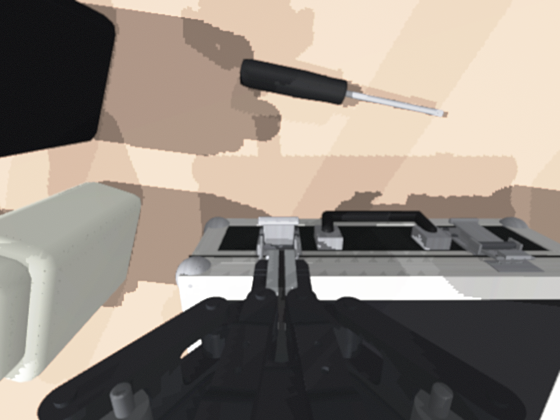

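The right lip is at (279,218), as predicted, with the fingers over it. The left latch is flat at about (480,240), and the jug is well to the left. Now pressing down.

Request:
drive_tool(motion=[[[0, 0.08, -0.004], 0, -1], [[0, 0.14, -0.004], 0, -1], [[0, 0.18, -0.004], 0, -1], [[0, 0.22, -0.004], 0, -1], [[0, 0.26, -0.004], 0, -1], [[0, 0.3, -0.004], 0, -1], [[0, 0.34, -0.004], 0, -1], [[0, 0.37, -0.004], 0, -1], [[0, 0.4, -0.004], 0, -1], [[0, 0.4, -0.004], 0, -1], [[0, 0.4, -0.004], 0, -1]])

```text
time: 5.95
ee_pos: [0.5579, -0.1755, 0.0509]
orientation: [-1.57, 0.0, 0.125]
force: [0.4, 0.4, 0.9]
width: 0.0003
```

Request:
drive_tool(motion=[[[0, -0.15, 0], 0, -1], [[0, -0.3, 0], 0, -1], [[0, -0.4, 0], 0, -1], [[-0.15, -0.5, 0.3], 0, -1], [[-0.3, -0.5, 0.3], 0, -1], [[-0.3, -0.5, 0.3], 0, -1], [[-0.3, -0.5, 0.3], 0, -1]])

```text
time: 6.65
ee_pos: [0.4541, -0.0958, 0.2026]
orientation: [-1.57, -0.0, 0.126]
force: [0.7, -0.8, 0.6]
width: -0.0003
```

Run:
```python
from h import *
q=np.load("q.npy"); st=ctrl.sense();print(st["time"],st["ee_pos"],st["force"])
s=shot("wrist","w5"); t=shot("top","t5");shot("scene","s5")
P=[[0,-.17,.12],[0,.17,.12]]
print(proj(s,c2w(q,P)).round(1))
im=t["pixels"][90:250,170:400]
cv2.imwrite("pics/t5c.png",cv2.convertScaleAbs(cv2.resize(im,None,fx=3.4,fy=3.4,interpolation=cv2.INTER_CUBIC),alpha=1.3))
```

```text
6.65 [ 0.45411748 -0.09579039  0.20257456] [ 0.69571948 -0.77421997  0.57067555]
[[110.  339.6]
 [459.8 339.8]]
```

View pics/w5.png

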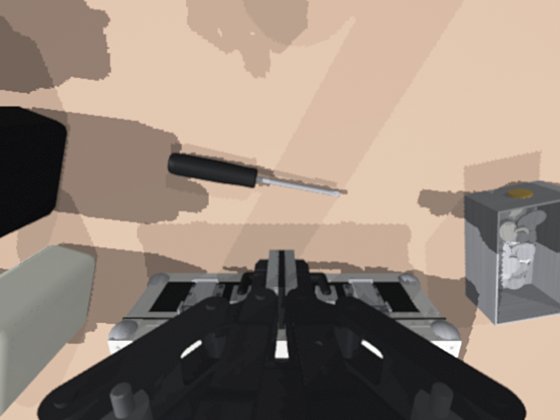

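View pics/t5c.png

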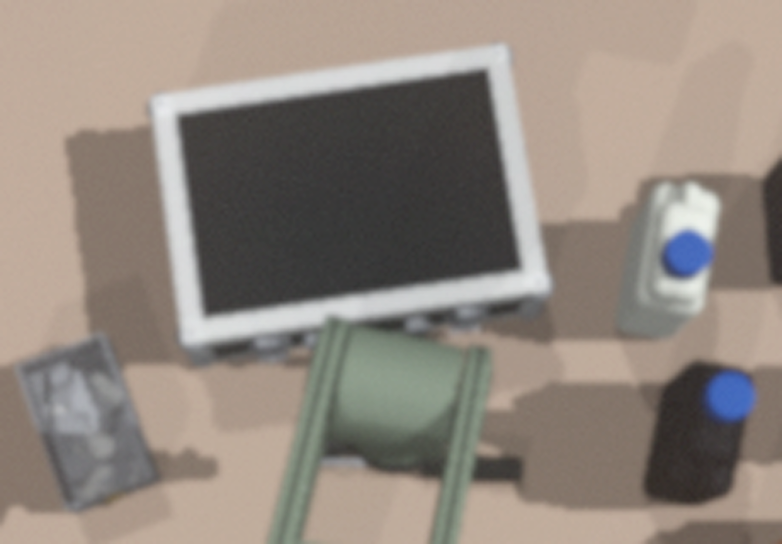

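View pics/s5.png

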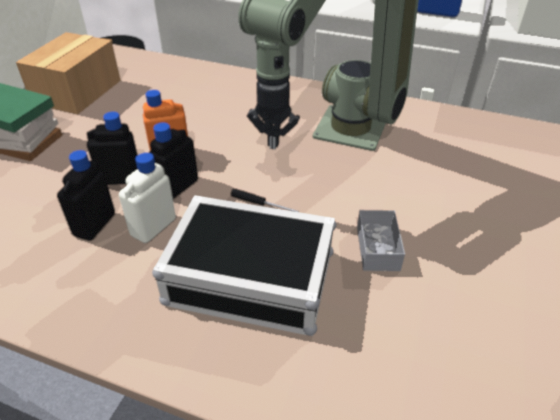

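Run:
```python
from h import *
s=load("w5");im=s["pixels"][255:370,90:480]; cv2.imwrite("pics/w5c.png",cv2.resize(im,None,fx=2,fy=2,interpolation=cv2.INTER_CUBIC))
```

```text
(no output)
```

View pics/w5c.png

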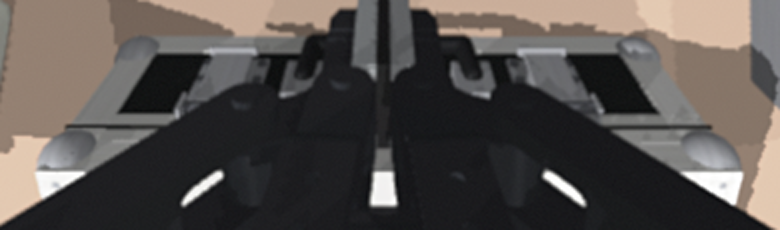

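Both levers hang flat and mirror each other, at crop (232,55) and (540,55). The case corners match their original positions, and the robot is clear of everything. I'm handing in.

```bash
python3 -c "
from station import ctrl
print(ctrl.hand_in())"
```

```text
the job is handed in; nothing more can be done
None
```

Both latches are closed and the job is handed in. With the gripper shut, I pressed the left lever and then the right one straight down with the fingertips, from about 17 cm to 5 cm above the counter. I then drew the arm back clear of everything.

- **Latches:** the last wrist and top views show both levers hanging flat against the front, and in the scene view the open tips no longer stick up. The force on the tool was about zero at the bottom of each press, as expected after the levers snapped over. I judged closure from the pictures and force only, since the joint angles can't be read.
- **Case and other objects:** the case corners, detergent and coin box sit at the same pixels as at the start. The screwdriver, partly hidden by the arm in the top view, also looks unmoved.
- **Time:** the clock read about 6.7 s at the last check, against the 40 s limit.
- **Checks:** none failed. One case corner in a wrist view came out 2 px off its predicted place, in a picture taken while the arm was still settling.

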